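Pin and cap the post of a storage-drawer base

TASK

Finish the last corner post of the black drawer-tower base: pick up the rubber mallet and knock the steel lock pin all the way down into its stud, stand or lay the mallet back down on the table, then take the loose grey post cap and push it squarely onto that stud; it resists, clicks, and must then be pushed on until its rim sits on the post. Finish while still gripping the cap and pressing it firmly down on the post: do not let go. Drive the pin with the mallet only, not with the fingers or the cap, and leave the other things on the table where they are.

Things in the scene. Friction and masses are not known exactly. Their poses are not given: they have to be found in the camera images.
- frame: Fixed black plastic base frame of a drawer tower, 240 mm (x) by 200 mm (y), 20 mm high; origin: underside centre. Round grey posts, 34 mm in diameter, rise 30 mm from its four corners at x = +-95, y = +-75 mm. Three already carry caps like the loose one (tops 82 mm above the table); the bare one, at (-95, -75), is the post to finish.
- stud_seat (a point): Centre of the flat shoulder on top of the bare post, 50 mm above the table, z up, axes parallel to the frame's. From it a grey stud of 22 mm diameter rises 20 mm; the top 5 mm of the stud tapers to 14 mm.
- bump_level (a point): Point on the stud's axis 10.5 mm above the shoulder, level with four small sprung bumps that stand 3 mm out of the stud's sides. They resist the cap with up to about 10 N while its rim is 14 to 9 mm above the shoulder, ease off, then jump into the cap's groove (the click, pulling it on) with the rim 6 to 3 mm above the shoulder.
- pin_top (a point): Centre of the top of the upright steel lock pin, 8 mm diameter, in the middle of the stud; it moves with the pin. It starts 14 to 18 mm above the stud's top and ends 2 mm above it when fully driven (72 mm above the table).
- pin (a joint): How far the pin has been driven, in m: 0 to 0.004 at the start, 0.016 at its stop (fully driven). It needs about 6 N and stays where it is left.
- mallet_grip (a point): Where to grip the mallet: the middle of its wooden handle's thickness, 55 mm from the head's axis and 30 mm clear of the head. The handle is level, 22 mm wide across and 20 mm high, its centre 32 mm above the table, 150 mm long; point x runs along the handle towards the head, y across it, z up.
- mallet_face (a point): Centre of the lower striking face of the mallet's black rubber head: a cylinder 50 mm in diameter and 64 mm high that stands on this face on the table at the start, +55 mm along x from mallet_grip and 32 mm below it. The mallet weighs about 0.4 kg, most of it in the head.
- cap_center (a point): Centre (half-way up) of the loose grey post cap, z up: a round cap 34 mm in outside diameter and 32 mm high, closed on top with a bevelled edge, standing on its open rim on the table. Its bore is 24 mm wide and 26 mm deep with a groove behind a 6 mm lip at the rim. Fully home its rim rests on the post's shoulder, so this centre is then 16 mm above stud_seat. About 30 g.
- foot_mark (a point): Underside centre of a grey furniture foot, a flat solid disc 58 mm across and 23 mm high (not the cap). Leave it.
- offcut_mark (a point): Underside centre of an upright white pipe offcut, open at both ends, 32 mm across and 50 mm high. Leave it.
- tape_mark (a point): Underside centre of a roll of brown tape lying flat, 100 mm across and 48 mm high. Leave it.
- jar_mark (a point): Underside centre of a jar, 60 mm across and 62 mm high. Leave it.
- tin_mark (a point): Underside centre of a flat metal tin, 90 x 60 x 35 mm. Leave it.
- driver_mark (a point): A screwdriver lying on the table. Leave it.

How it is judged:
By the outcome, as a careful person would: the job done as asked, in the order asked, and still so for the second after the job is handed in, while the arm keeps its last pose, push and grip.
It also fails if it takes over 58 s, if anything falls off the work surface, if the arm or the gripper's body presses on something with over 40 N, if the wrist force passes 120 N, or if a joint passes its speed limit or range.

ROBOT

A 6-joint arm with a two-finger parallel gripper is mounted at the origin on the work surface. World frame = base frame: x ahead of the robot, y to its left, z up, the work surface at z = 0. Lengths are in mm, angles in rad, forces in N, time in s.
With the tool pointing down it reaches from about 375 to 900 mm from the base axis. Payload 3.1 kg.
Tool frame: the origin (TCP) lies midway between the tips of the shut fingers; the grasp point (between the pads) lies r.grasp_offset behind it (r.grasp_offset is the distance from the TCP to the grasp point, in mm); z points along the fingers, y is the direction in which the jaws open and shut (so a half turn about z gives the same grasp; the last joint's range is limited). The gripper opens to 87 mm and grips with 3 to 60 N. Pads are 19 mm wide; open, the fingers measure 117 mm over their backs; the gripper's body (75 mm by 190 mm) begins 51 mm behind the grasp point.
Start: joints at [-1.357, 0.527, 1.433, -0, 1.181, -0.178], TCP at [239.256, -577.368, 222.548] pointing down, gripper open.
Joint ranges: [-3.08, 3.08], [-0.75, 2.2], [0.22, 2.44], [-1.43, 4.57], [0, 2.65], [-2.85, 2.85]. Speed limits (rad/s): [2.79, 2.79, 3.14, 3.14, 3.14, 3.14].

INTERFACE

Orientations are given as a 3x3 rotation matrix whose columns are the frame's x, y, z axes.
In Python, from station import r gives the robot as it stands. The module is installed in compiled form; this text tells all that it offers. Calls block until the motion is done:
- r.move_to(position, orientation): joint-space move of the TCP to a pose.
- r.move_linear(position, rotation=None, v=150): straight line of the TCP; rotation=None keeps the orientation; v is the mean speed in mm/s.
- r.goto_joints(angles): joint-space move.
- r.set_gripper(opening, squeeze=None): opening from 0.0 (shut) to 1.0 (fully open); squeeze is the grip in N (None keeps the last); returns when the fingers have stopped.
- r.hold(seconds).
- r.ik(position, orientation): joint angles nearest the present ones, or None.
- r.snapshot(name): name is "side" or "top" or "wrist"; returns a dict with "color" (480x640x3 uint8, red, green, blue), "depth" (480x640 float32, mm along the optical axis (not along the pixel's ray), 0 where there is no reading), "vertical_fov" (degrees; the focal length in pixels is half the picture's height over the tangent of half this angle, whatever the lens; pixels are square), "cx", "cy" (the principal point, pixels), "k1" (the pictures are not rectified: a ray, as slopes to the right and down, at radius r is drawn at 1 + k1 r^2 times it, then the intrinsics apply), "R" (3x3) and "t" (3): a world point X has camera coordinates R X + t. Camera axes: x right, y down, z forward; pixel columns grow to the right and rows downward; lengths in mm; the calibration is good to about 2 mm. A picture is of the moment at which its call begins.
A pose or a line that the arm cannot do raises r.MotionError and nothing moves.
- r.sign_off(): hands the job in, once; it reports no verdict.
Readings, each from a call of its own:
- r.get_time_s(): time.
- r.get_joint_positions(): joint angles.
- r.get_joint_velocities(): joint speeds.
- r.get_tau(): joint torques, N m.
- r.get_eef_pos(): TCP position.
- r.get_eef_rot(): TCP orientation.
- r.get_ft_force(): force on the tool from outside, world axes, zero at the start.
- r.get_moment(): the same for the moment, N m.
- r.get_finger_gap(): opening from 0.0 (shut) to 1.0 (fully open).
Only numpy, scipy, OpenCV 4.12 (cv2) and the standard library are available. Lean on these libraries where they do the work, as an engineer would, in place of code of your own. Each camera call takes 0.05 s, during which the arm holds its last target. There are 200 camera calls.

## Working session

There is one attempt and no reset: what is moved stays moved. The work goes in short steps, each a Python script; the robot and the scene stay as the last script left them, time stands still between calls to the robot, and variables do not carry over. Pictures are saved under pics/ and viewed, about 8 in all and at most 12, crops included, and the job is handed in when it is done.

```bash
mkdir -p pics && cat > h.py <<'E'
import numpy as np, cv2
from station import r
def K(s):
    f=240/np.tan(np.radians(s["vertical_fov"])/2)
    return np.array([[f,0,s["cx"]],[0,f,s["cy"]],[0,0,1.]]), np.array([s["k1"],0,0,0,0.])
def rays(s):
    k,d=K(s); u,v=np.meshgrid(np.arange(640.),np.arange(480.))
    p=cv2.undistortPoints(np.stack([u,v],-1).reshape(-1,1,2),k,d).reshape(480,640,2)
    return np.dstack([p,np.ones((480,640))])
def cloud(s):
    z=s["depth"].astype(float)[...,None]; P=(rays(s)*z-np.array(s["t"]))@np.array(s["R"])
    P[s["depth"]<=0]=np.nan
    return P
def onplane(s,u,v,h):
    k,d=K(s); p=cv2.undistortPoints(np.array([[[u,v]]],float),k,d).ravel()
    R=np.array(s["R"]); dr=R.T@np.array([p[0],p[1],1]); c=-R.T@np.array(s["t"])
    return c+dr*(h-c[2])/dr[2]
def save(s,n): cv2.imwrite("pics/"+n+".png",s["color"][...,::-1])
E
python3 - <<'E'
from h import *
import pickle
for n in("top","side","wrist"):
    s=r.snapshot(n); save(s,n+"0"); pickle.dump(s,open(n+"0.pkl","wb"))
    R=np.array(s["R"]); print(n,s["vertical_fov"],s["cx"],s["cy"],s["k1"],(-R.T@np.array(s["t"])).round(),R[2].round(2))
print(r.grasp_offset,r.get_time_s(),r.get_ft_force())
E
```

```text
top 49.179745386045546 327.8488274204453 239.62781095643976 -0.11428641664988896 [ 368.  -72. 1397.] [ 0.14  0.01 -0.99]
side 44.00678800815532 322.9351303611714 251.91927698912212 -0.12637984436035607 [-279. -876.  800.] [ 0.62  0.58 -0.53]
wrist 64.59123399711402 320.9297391949096 239.40790198362788 -0.05082571155755685 [ 315. -546.  384.] [-0.27 -0.11 -0.96]
18.700000000000003 0.15 [ 0.13539702  0.35625479 -0.50962211]
```

View pics/top0.png

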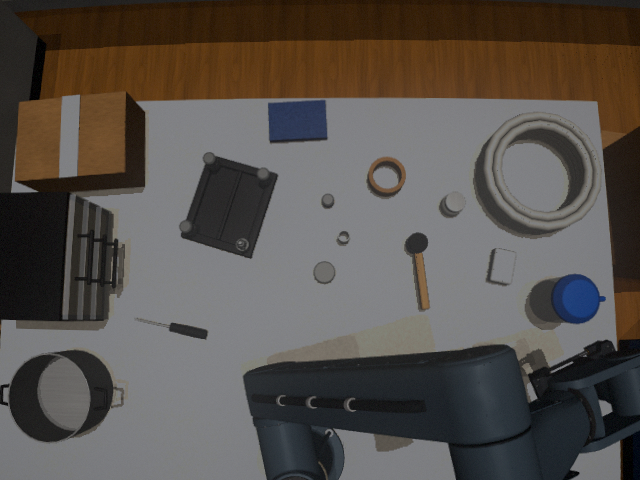

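View pics/side0.png

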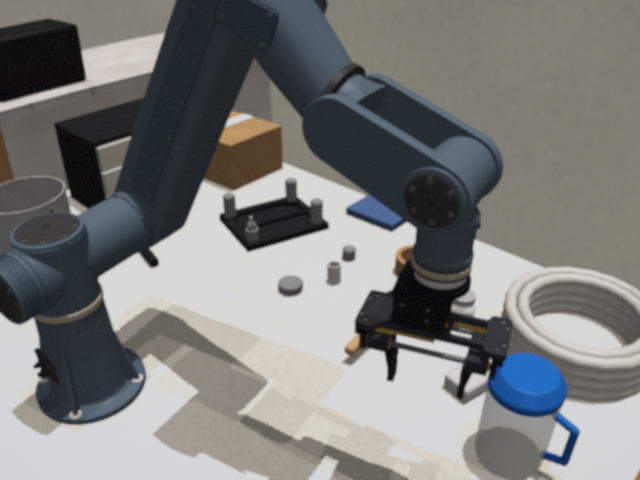

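The top view shows the frame with its bare post at about (242,244) and caps at (209,158), (264,174) and (185,227). The loose cap is near (327,200), the offcut at (343,238), the foot at (324,272). The mallet head is near (417,243) with its handle running to (424,307). The side view agrees, and nothing stands close to the loose cap or the mallet.

```bash
python3 - <<'E'
from h import *
import pickle
s=pickle.load(open("top0.pkl","rb")); P=cloud(s)
for n,u,v,h in [("c1",209,158,82),("c2",264,174,82),("c3",185,227,82),("bare",242,244,70),("cap",327,200,32),("off",343,238,50),("head",417,243,64),("hend",424,306,42),("foot",324,272,23),("tape",386,176,48),("jar",453,204,62),("tin",503,266,35)]:
    p=onplane(s,u,v,h); q=P[v-9:v+10,u-9:u+10].reshape(-1,3)
    q=q[~np.isnan(q[:,0])]; q=q[q[:,2]>h-9]
    print(n,p.round(),q.mean(0).round(1) if len(q) else None,len(q),q[:,2].max().round(1) if len(q) else'', ((q.max(0)+q.min(0))/2).round(1) if len(q) else'')
# handle
hsv=cv2.cvtColor(s["color"],cv2.COLOR_RGB2HSV)
m=(hsv[...,1]>90)&(hsv[...,0]<25)&(P[...,2]>25)&(P[...,2]<55)
m[:230]=0;m[330:]=0;m[:,:400]=0;m[:,445:]=0
q=P[m]; c=q.mean(0); w,V=np.linalg.eigh(np.cov(q[:,:2].T)); print("handle",len(q),c.round(1),V[:,1],np.ptp((q[:,:2]-c[:2])@V,axis=0))
E
```

```text
c1 [774. 245.  82.] [773.9 246.   80.9] 124 88.1 [775.  246.7  80.8]
c2 [730. 100.  82.] [732.2 102.2  80.5] 134 88.4 [733.9 102.9  81.2]
c3 [591. 302.  82.] [594.1 301.4  81.4] 127 88.6 [594.5 302.3  80.8]
bare [548. 155.  70.] [549.9 156.9  69.7] 62 87.3 [550.5 157.8  74.4]
cap [671. -63.  32.] [672.3 -63.1  31.2] 124 37.7 [673.2 -62.7  30.4]
off [ 566. -104.   50.] [ 572.8 -105.5   49.2] 49 56.1 [ 572.3 -105.6   48.6]
head [ 550. -294.   64.] [ 552.6 -295.5   63.8] 280 71.4 [ 551.8 -294.8   63.2]
hend [ 389. -312.   42.] [ 397.7 -313.5   41.1] 110 50.3 [ 397.2 -314.2   42.3]
foot [480. -54.  23.] [480.3 -53.8  22.5] 333 29.9 [480.2 -54.3  22.5]
tape [ 732. -219.   48.] [ 707.4 -195.1   47.7] 1 47.7 [ 707.4 -195.1   47.7]
jar [ 653. -392.   62.] [ 657.3 -395.    61.7] 259 69.4 [ 656.6 -394.4   61.4]
tin [ 492. -526.   35.] [ 492.  -525.8   35. ] 361 42.1 [ 491.9 -526.    34.7]
handle 410 [ 456.3 -307.3   41.7] [-0.99428734 -0.10673656] [ 21.18709898 144.84242219]
```

```bash
cat >> h.py <<'E'
def down(a): # jaw (tool y) axis at world angle a
    y=np.array([np.cos(a),np.sin(a),0]); z=np.array([0,0,-1.]); return np.column_stack([np.cross(y,z),y,z])
def best(p,a):
    c=[]
    for k in (a,a+np.pi):
        q=r.ik(p,down(k))
        if q is not None: c.append((np.abs(np.array(q)-r.get_joint_positions()).max(),k,q))
    return min(c,key=lambda t:t[0])
GO=r.grasp_offset
E
python3 - <<'E'
from h import *
import pickle
print(r.get_eef_rot().round(2))
d=np.array([.994,.115]);d/=np.linalg.norm(d); g=np.array([552.,-295.3])-55*d
a=np.arctan2(d[0],-d[1]); 
for p in ([*g,160],[*g,32-GO],[*(np.array([551,157.3])-55*d),90]):
    for k in (a,a+np.pi):
        q=r.ik(p,down(k)); print(p,k,None if q is None else np.round(q,2))
m,k,q=best([*g,160],a); r.goto_joints(q)
s=r.snapshot("wrist"); save(s,"w1"); pickle.dump(s,open("w1.pkl","wb")); print(r.get_time_s(),r.get_finger_gap(),k)
E
```

```text
[[ 0.92  0.38 -0.  ]
 [ 0.38 -0.92  0.  ]
 [ 0.   -0.   -1.  ]]
[np.float64(497.3644368697507), np.float64(-301.62101585510936), 160] 1.6859784039652481 [-0.74  0.55  1.6  -0.    0.99 -2.42]
[np.float64(497.3644368697507), np.float64(-301.62101585510936), 160] 4.8275710575550415 [-0.74  0.55  1.6  -0.    0.99  0.72]
[np.float64(497.3644368697507), np.float64(-301.62101585510936), 13.299999999999997] 1.6859784039652481 [-0.74  0.78  1.68 -0.    0.69 -2.42]
[np.float64(497.3644368697507), np.float64(-301.62101585510936), 13.299999999999997] 4.8275710575550415 [-0.74  0.78  1.68 -0.    0.69  0.72]
[np.float64(496.3644368697507), np.float64(150.9789841448907), 90] 1.6859784039652481 [ 0.08  0.59  1.81 -0.    0.74 -1.61]
[np.float64(496.3644368697507), np.float64(150.9789841448907), 90] 4.8275710575550415 [ 0.08  0.59  1.81 -0.    0.74  1.54]
1.625 1.00138144418624 4.8275710575550415
```

View pics/w1.png

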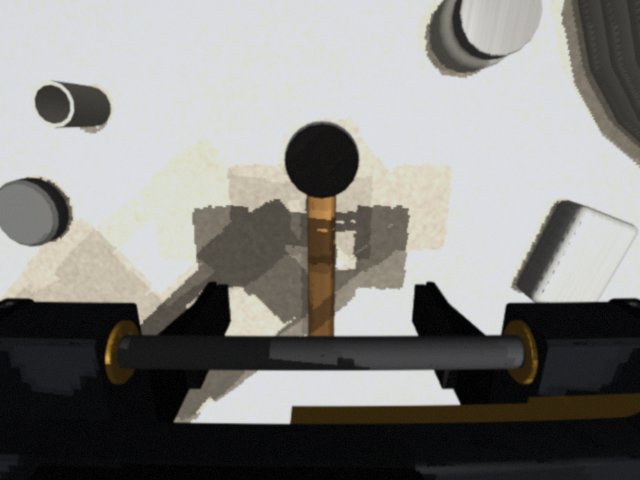

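The wrist view shows the handle lying straight between the open fingers at column ~321, with the head at (322,160). The alignment is good, so I'll grip it.

```bash
python3 - <<'E'
from h import *
import pickle
s=pickle.load(open("w1.pkl","rb")); P=cloud(s)
q=P[110:210,270:375].reshape(-1,3); q=q[(q[:,2]>55)&(q[:,2]<75)]; hc=(q.max(0)+q.min(0))/2; print("head",q.mean(0),hc,np.ptp(q,axis=0))
q=P[215:280,300:345].reshape(-1,3); q=q[(q[:,2]>30)&(q[:,2]<55)]; print("handle",q.mean(0),np.ptp(q,axis=0))
p=r.get_eef_pos(); p[2]=32-GO
r.move_linear(p,v=120); print(r.get_ft_force().round(1))
r.set_gripper(0.0,55); print(r.get_finger_gap()*87,r.get_ft_force().round(1))
p=p.copy(); p[2]+=25; r.move_linear(p,v=60); r.hold(.1); print(r.get_ft_force().round(1),r.get_moment().round(2))
p[2]=175; r.move_linear(p,v=200)
s=r.snapshot("wrist"); save(s,"w2"); P=cloud(s)
q=P[60:260,240:400].reshape(-1,3); q=q[(q[:,2]>175)&(q[:,2]<290)]; print(len(q),q.mean(0),np.ptp(q,axis=0))
A=np.c_[q[:,:2]-q[:,:2].mean(0),np.ones(len(q))]; print("slopes",np.linalg.lstsq(A,q[:,2],rcond=None)[0]); print(r.get_eef_pos(),r.get_time_s())
E
```

```text
head [ 553.58141525 -296.75100211   63.50480017] [ 552.82789328 -297.02389372   62.72816096] [49.58216967 49.05217108  7.02504015]
handle [ 485.40675639 -303.91976855   41.01168543] [56.26707272 27.33210732  8.51927545]
[ 0.  -0.4 -0.7]
21.53775904965579 [-0.1  0.3  0.4]
[ 0.3  1.1 -4. ] [0.02 0.14 0.02]
18740 [ 556.64696742 -295.4388119   222.85022017] [44.40574938 50.90241107 22.63160281]
slopes [-1.25499036e-01 -1.43589536e-02  2.22850220e+02]
[ 496.02134287 -302.01735561  173.33753916] 5.625
```

View pics/w2.png

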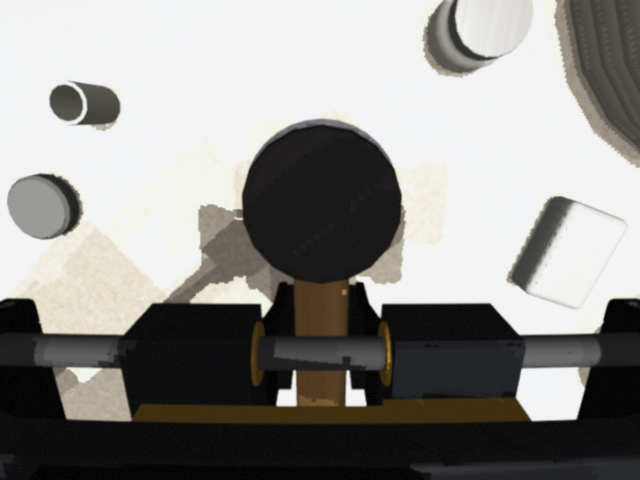

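The mallet is held with its head roughly level, drooping at most ~0.1 rad, and the wrist force shows its ~4 N weight. Next I'll look at the post from the side of the head on the way over.

```bash
python3 - <<'E'
from h import *
import pickle
R=r.get_eef_rot()
r.move_to([496,55,190],R); r.hold(.2)
s=r.snapshot("wrist"); save(s,"w3"); pickle.dump(s,open("w3.pkl","wb")); P=cloud(s)
d=np.hypot(P[...,0]-551,P[...,1]-157)
m=(d<30)&(P[...,2]>35); q=P[m]; v,u=np.where(m); print(len(q),u.min(),u.max(),v.min(),v.max())
for lo,hi in ((44,55),(66,74),(78,95)):
    k=(q[:,2]>lo)&(q[:,2]<hi)
    if k.any(): print(lo,hi,k.sum(),q[k].mean(0).round(1),((q[k].max(0)+q[k].min(0))/2).round(1),np.ptp(q[k],axis=0).round(1),u[k].mean(),v[k].mean())
print(r.get_eef_pos(),r.get_ft_force(),r.get_time_s())
c=s["color"][:, :400]; c=c[max(v.min()-40,0):v.max()+40,max(u.min()-40,0):u.max()+40]
cv2.imwrite("pics/w3c.png",cv2.resize(c[...,::-1],None,fx=3,fy=3)); print(c.shape,max(u.min()-40,0),max(v.min()-40,0))
E
```

```text
1638 173 220 123 166
44 55 645 [551.9 153.1  49.5] [549.6 159.1  49.5] [33.3 33.4 10.7] 202.69457364341085 142.73178294573643
66 74 393 [550.2 156.9  68.7] [549.3 159.7  70. ] [20.3 19.5  7.9] 189.59796437659034 146.1730279898219
78 95 135 [549.6 158.4  83.4] [549.4 158.8  82.2] [7.8 7.6 7.9] 180.4 148.17777777777778
[496.35853576  54.03365759 189.8945406 ] [-0.0550464   0.41024611 -3.24070391] 7.2167
(123, 127, 3) 133 83
```

View pics/w3c.png

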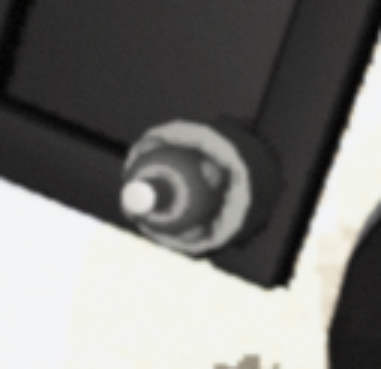

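The crop shows the pin's bright top at (180,148) in the full image, on the stud of the bare post with nothing obstructing it. The pin is at about (549.5,158.7) with its top at z ≈ 84.

```bash
python3 - <<'E'
from h import *
R=r.get_eef_rot(); d=R[:,0].copy(); 
if d[0]<0: d=-d
t=np.array([549.5,158.6,0])-54.5*d
r.move_to([t[0],t[1],135],R); r.move_linear([t[0],t[1],108],v=120); r.hold(.2)
b=np.mean([r.get_ft_force()[2] for _ in range(5)]); print("base",b,r.get_eef_pos(),R[:,0])
z=105
while z>76:
    r.move_linear([t[0],t[1],z],v=60); r.hold(.05); f=r.get_ft_force()[2]-b; print(z,r.get_eef_pos()[2].round(1),f.round(1),r.get_moment().round(2))
    if f>14: break
    z-=1.5
s=r.snapshot("side"); save(s,"s1"); print(r.get_time_s())
cv2.imwrite("pics/s1c.png",cv2.resize(s["color"][150:290,180:380,::-1],None,fx=4,fy=4))
E
```

```text
base -4.158344140158225 [496.20166137 152.18097336 108.89003142] [ 0.99356561  0.11322789 -0.00261088]
105 105.0 1.3 [ 0.07  0.19 -0.03]
103.5 103.4 0.3 [-0.02  0.14  0.01]
102.0 101.9 -0.0 [-0.01  0.16 -0.04]
100.5 100.4 0.2 [-0.    0.17  0.01]
99.0 98.9 -0.7 [ 0.02  0.21 -0.01]
97.5 97.8 4.7 [ 0.02  0.12 -0.01]
96.0 96.2 5.9 [-0.01  0.15 -0.04]
94.5 94.5 6.1 [0.01 0.11 0.07]
93.0 92.9 5.8 [0.08 0.11 0.02]
91.5 91.4 6.0 [0.05 0.08 0.04]
90.0 89.9 5.1 [-0.01  0.06  0.02]
88.5 88.5 5.5 [0.06 0.08 0.01]
87.0 86.9 6.4 [0.07 0.04 0.02]
85.5 85.4 5.2 [ 0.06  0.04 -0.01]
84.0 84.5 11.5 [0.   0.1  0.03]
82.5 83.2 12.7 [-0.09  0.24 -0.03]
81.0 81.7 12.9 [-0.1   0.34 -0.05]
79.5 80.1 14.4 [-0.13  0.54  0.02]
13.7667
```

The pin moved 13.5 mm at ~6 N, then force jumped at z ≈ 84.5, which is where its stop should be. I'll lift off, check the pin, and put the mallet back.

```bash
python3 - <<'E'
from h import *
import pickle
R=r.get_eef_rot(); p=r.get_eef_pos()
r.move_linear([p[0],p[1],135],v=200)
r.move_to([496,55,190],R); r.hold(.15)
s=r.snapshot("wrist"); save(s,"w4"); pickle.dump(s,open("w4.pkl","wb")); P=cloud(s)
d=np.hypot(P[...,0]-549.5,P[...,1]-158.6); m=d<3.5; print("pin top z",np.nanpercentile(P[m][:,2],[5,50,95]),m.sum())
k=(d<18)&(P[...,2]>66); q=P[k]; print("stud top",((q.max(0)+q.min(0))/2).round(1),q.mean(0).round(1))
k=(d<30)&(P[...,2]>44)&(P[...,2]<55); q=P[k]; print("shoulder",((q.max(0)+q.min(0))/2).round(1),np.ptp(q,axis=0))
r.move_to([497.4,-301.6,60],R); r.hold(.1)
b=r.get_ft_force()[2]; z=30
while z>2:
    r.move_linear([497.4,-301.6,z],v=50); f=r.get_ft_force()[2]-b; print(z,f.round(1),r.get_moment()[1].round(2))
    if f>2.5: break
    z-=2 if z>16 else 1
r.set_gripper(1.0); r.hold(.2); print(r.get_ft_force(),r.get_time_s())
r.move_linear([497.4,-301.6,170],v=250)
s=r.snapshot("wrist"); save(s,"w5"); P=cloud(s)
q=P[100:220,260:385].reshape(-1,3); q=q[(q[:,2]>50)&(q[:,2]<80)]; print("head",((q.max(0)+q.min(0))/2).round(1),np.median(q[:,2]),r.get_time_s())
E
python3 - <<'E'
import cv2,numpy as np
a=cv2.imread('pics/w4.png')[83:203,110:270];b=cv2.imread('pics/w5.png')
cv2.imwrite('pics/v5.png',np.hstack([cv2.resize(a,(400,300)),cv2.resize(b,(400,300))]))
E
```

```text
pin top z [70.05654942 71.58793075 72.75869735] 81
stud top [549.7 159.4  69.9] [549.8 158.5  69.1]
shoulder [549.5 158.8  49.5] [33.73337784 33.15704079 10.88115024]
30 -0.4 0.13
28 0.4 0.15
26 0.8 0.18
24 -0.3 0.16
22 0.2 0.19
20 0.6 0.15
18 0.8 0.17
16 0.1 0.16
15 1.0 0.19
14 0.4 0.16
13 -0.6 0.13
12 0.1 0.13
11 1.6 0.16
10 7.8 0.37
[ 0.0602476   0.25037099 -0.29530274] 21.8917
head [ 554.7 -295.2   62.7] 63.54579926057179 22.7333
```

View pics/v5.png

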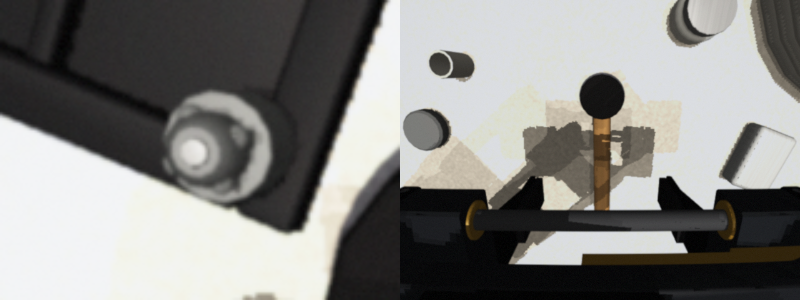

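The left panel shows the pin now nearly flush with the stud, its top measured at z = 71.6 against 72 expected. The right panel shows the mallet standing with its head at (600,95), clear of everything. Next I'll take a close look at the cap, then grip it.

```bash
cat >> h.py <<'E'
def mid(P,c,rad,lo,hi):
    d=np.hypot(P[...,0]-c[0],P[...,1]-c[1]); q=P[(d<rad)&(P[...,2]>lo)&(P[...,2]<hi)]
    return (np.percentile(q,1,axis=0)+np.percentile(q,99,axis=0))/2,q.mean(0),np.ptp(q,axis=0),len(q)
E
python3 - <<'E'
from h import *
import pickle
R=r.get_eef_rot(); x=R[:,0]
p=np.array([672.5,-63,0])-40*x; p[2]=160
r.move_to(p,R); r.hold(.2)
s=r.snapshot("wrist"); save(s,"w6"); P=cloud(s)
a=mid(P,[672.5,-63],24,29,36); b=mid(P,[672.5,-63],24,8,38)
for t in (a,b): print([np.round(v,1) for v in t])
print(r.get_eef_pos(),r.get_time_s())
for q in ([672.5,-63,3],[549.6,158.7,52],[509,154,198]): print(np.round(r.ik(q,R),2))
E
```

```text
[array([672.4, -63.4,  31.1]), array([672.7, -63.3,  31.3]), array([32.2, 31.9,  4.8]), np.int64(1275)]
[array([672.8, -63.2,  23.6]), array([673.5, -63.2,  30.3]), array([33.6, 33.3, 25.8]), np.int64(1553)]
[632.5136613  -69.10966417 160.12748894] 24.0333
[-0.26  0.87  1.42  0.    0.86  1.2 ]
[0.08 0.7  1.69 0.01 0.76 1.53]
[0.08 0.44 1.69 0.01 1.03 1.53]
```

View pics/w6.png

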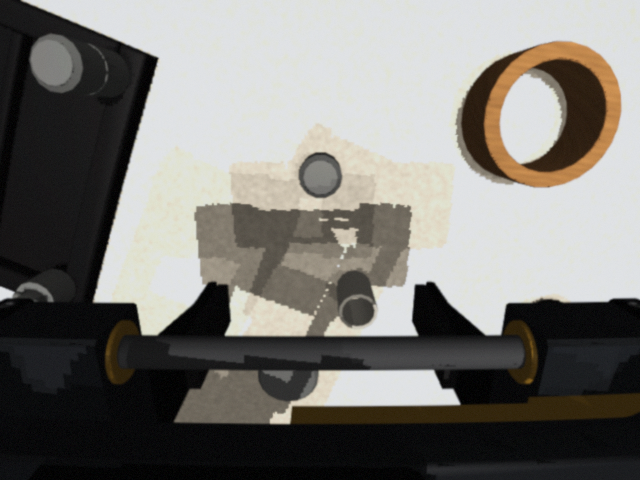

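The cap is at (320,175), alone and upright, and the offcut at (356,300) is well clear of the fingers. I'll close on it once, reopen and look again. That centres the cap on the jaws and shows the camera-to-tool offset. Then I'll grip it firmly.

```bash
python3 - <<'E'
from h import *
R=r.get_eef_rot(); x=R[:,0]; y=R[:,1]; c=np.array([672.5,-63.3])
r.move_to([*c,60],R); r.move_linear([*c,4],v=120)
r.set_gripper(0.3,10); print("gap",r.get_finger_gap()*87)
r.set_gripper(0.0,10); print("gap",r.get_finger_gap()*87); e1=r.get_eef_pos()
r.set_gripper(0.75)
r.move_linear([*c,60],v=200)
p=np.array([672.5,-63.3,0])-40*x; p[2]=160
r.move_to(p,R); r.hold(.15)
s=r.snapshot("wrist"); P=cloud(s)
a=mid(P,c,24,29,36); print([np.round(v,2) for v in a],e1)
off=(a[1]*.5+a[0]*.5)-e1; print("cam cap - tcp at grip: along x,y tool",off@x,off@y)
r.move_to([*c,60],R); r.move_linear([*c,4],v=120); print(r.get_ft_force())
r.set_gripper(0.0,50); print("gap",r.get_finger_gap()*87,r.get_eef_pos()); 
r.move_linear([*c,130],v=200)
q=np.array([549.6,158.7,0])-40*x; q[2]=198
r.move_to(q,R); r.hold(.2)
s=r.snapshot("wrist"); save(s,"w7"); P=cloud(s)
for lo,hi in ((44,55),(66,76),(44,80)): t=mid(P,[549.6,158.7],25,lo,hi); print(lo,[np.round(v,2) for v in t])
print(r.get_finger_gap()*87,r.get_ft_force(),r.get_time_s())
E
```

```text
gap 33.71242201259175
gap 33.92779875859474
[array([672.44, -62.96,  31.22]), array([672.81, -62.98,  31.3 ]), array([32.52, 31.87,  4.95]), np.int64(1294)] [672.45761689 -63.2682228    3.91889552]
cam cap - tcp at grip: along x,y tool -0.029966108336983988 -0.4192958271120782
[ 0.55814775 -0.73883614  0.24244019]
gap 33.27035468649817 [672.59064003 -63.33995648   4.22760005]
44 [array([549.57, 159.72,  48.71]), array([552.4 , 159.87,  49.56]), array([33.22, 33.12, 10.55]), np.int64(596)]
66 [array([549.47, 159.88,  69.36]), array([549.71, 159.83,  69.08]), array([19.93, 20.11,  7.26]), np.int64(510)]
44 [array([549.73, 159.77,  59.81]), array([551.29, 159.88,  59.45]), array([33.22, 33.12, 29.17]), np.int64(1350)]
33.358663358700326 [-0.2174208  -0.30300783 -0.26702388] 32.1583
```

View pics/w7.png

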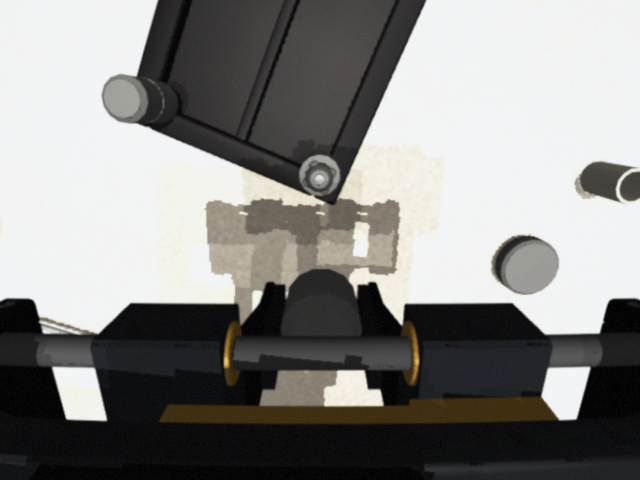

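The cap is held between the fingers at (320,300) and the bare stud is at (320,175), the same spot in the picture where the cap was measured, so the camera bias cancels. The target tool position is (549.55,159.5). I'll lower in force-watched steps.

```bash
python3 - <<'E'
from h import *
R=down(4.8275710575550415); t=np.array([549.55,159.5])
r.set_gripper(0.0,60)
r.move_to([*t,95],R); r.move_linear([*t,80],v=100); r.hold(.2)
b=np.mean([r.get_ft_force() for _ in range(5)],axis=0); print("base",b.round(1),r.get_eef_pos(),r.get_time_s())
z=78
while z>46:
    r.move_linear([*t,z],v=50); r.hold(.03); f=r.get_ft_force()-b; e=r.get_eef_pos(); print(z,e.round(1),f.round(1),r.get_moment().round(2))
    if f[2]>25 or np.hypot(f[0],f[1])>12 or (z>69.5 and f[2]>6): print("stop");break
    z-=1
print(r.get_time_s(),r.get_finger_gap()*87)
E
```

```text
base [ 0.5  0.4 -0.6] [550.05733048 159.56306276  81.08930998] 33.3917
78 [549.5 159.5  78. ] [-0.8  0.6  0.2] [-0.03  0.05  0.02]
77 [549.5 159.5  76.9] [-0.8  0.3  0.1] [-0.01  0.05  0.01]
76 [549.5 159.5  75.9] [-1.5 -0.3  0.9] [-0.01  0.03 -0.02]
75 [549.5 159.5  75. ] [-0.6  0.6  0.3] [0.03 0.02 0.02]
74 [549.5 159.5  73.9] [-0.4 -0.6  0.2] [0.07 0.06 0.  ]
73 [549.5 159.5  73. ] [-0.2 -1.2  0.7] [0.   0.01 0.  ]
72 [549.5 159.5  71.9] [-0.7 -1.1 -0.5] [ 0.    0.05 -0.01]
71 [549.5 159.5  70.9] [ 0.1 -1.1 -0.3] [-0.    0.05  0.07]
70 [549.5 159.5  70. ] [ 0.1 -1.8  0. ] [ 0.08  0.02 -0.05]
69 [549.5 159.5  69. ] [ 0.5 -0.5  0.4] [ 0.05 -0.01 -0.04]
68 [549.5 159.5  68. ] [-0.7  0.2  0.5] [ 0.02  0.06 -0.01]
67 [549.7 159.6  67.2] [-1.2 -0.3  2.3] [ 0.09  0.06 -0.06]
66 [549.8 159.6  66.6] [-1.2 -0.   6. ] [ 0.12  0.13 -0.03]
65 [550.  159.7  66. ] [-1.5  0.5  6.9] [ 0.1   0.32 -0.02]
64 [549.9 159.7  65.3] [-3.   0.2  9.6] [ 0.1   0.31 -0.06]
63 [549.9 159.7  63.8] [-1.5  0.6  6. ] [ 0.13  0.14 -0.07]
62 [549.8 159.6  62.2] [-1.3  0.5  3.2] [ 0.21  0.09 -0.01]
61 [549.8 159.6  60.9] [-0.6  1.3  2.8] [ 0.22 -0.01 -0.  ]
60 [549.7 159.5  59.4] [ 1.3  2.6 -2.2] [ 0.2  -0.27 -0.01]
59 [549.3 159.5  57.6] [  3.9   1.  -13. ] [ 0.23 -0.69 -0.04]
58 [549.3 159.4  57.2] [  3.9   0.4 -14.2] [ 0.23 -0.65 -0.03]
57 [549.3 159.4  56.9] [  2.7   0.2 -11.7] [ 0.1  -0.47  0.01]
56 [549.4 159.5  56.5] [ 0.6 -0.1 -4.6] [ 0.1  -0.18 -0.03]
55 [549.5 159.5  55.6] [-0.9 -0.2 -0.4] [ 0.   -0.02 -0.  ]
54 [549.7 159.5  54.3] [-1.4 -0.9  1.5] [0.01 0.07 0.01]
53 [549.7 159.5  54.2] [-2.  -0.3  7.6] [-0.02  0.33 -0.02]
52 [549.7 159.5  54.1] [-4.  -0.8 13.8] [0.01 0.67 0.03]
51 [549.8 159.5  54.1] [-4.5 -1.2 21. ] [-0.05  0.92 -0.01]
50 [549.8 159.5  54. ] [-6.1 -2.9 26.7] [-0.03  1.22 -0.05]
stop
41.6083 32.81354853968923
```

That shows the resistance peaking at ~10 N, the click pulling the cap on, and a hard stop at TCP z = 54.0 (rim at ~50 mm) with 27 N pressing. I'll check once with the cameras before handing in.

```bash
python3 - <<'E'
from h import *
s=r.snapshot("side"); save(s,"s2"); w=r.snapshot("wrist"); t=r.snapshot("top")
P=cloud(t)
for n,c in (("head",(554,-295.5)),("foot",(480.3,-54)),("off",(572,-105.5)),("jar",(657,-395)),("tin",(492,-526))):
    d=np.hypot(P[...,0]-c[0],P[...,1]-c[1]); q=P[(d<45)&(P[...,2]>15)&(P[...,2]<80)]; print(n,len(q),q.mean(0).round(1) if len(q) else None)
print(r.get_ft_force().round(1),r.get_eef_pos().round(1),r.get_finger_gap()*87,r.get_time_s())
a=cv2.resize(s["color"][160:260,190:360,::-1],(510,300)); b=cv2.resize(w["color"][...,::-1],(290,300))
cv2.imwrite("pics/v8.png",np.hstack([a,b]))
E
```

```text
head 436 [ 548.3 -292.7   55.8]
foot 376 [480.7 -53.3  22.6]
off 77 [ 572.2 -105.3   42.8]
jar 430 [ 656.3 -392.8   53.3]
tin 737 [ 491.8 -523.    34.3]
[-4.8 -1.9 25.7] [549.8 159.5  54. ] 32.962354306195074 41.7583
```

View pics/v8.png

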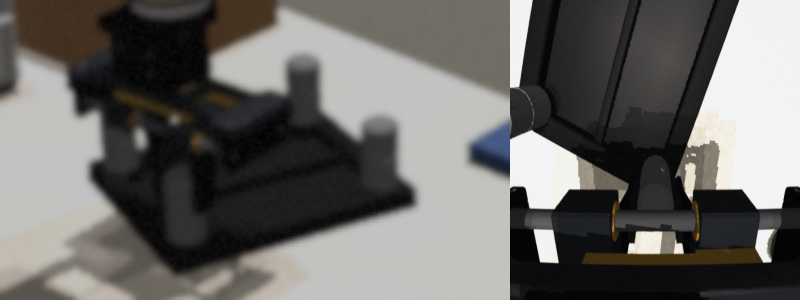

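The side panel shows the cap and post as one continuous column at (180,205), still between the fingers. The wrist panel shows it upright in the jaws. The other objects haven't moved.

```bash
python3 -c "
from station import r
print(r.sign_off(), r.get_time_s(), r.get_ft_force())"
```

```text
the job is handed in; nothing more can be done
the job is handed in; nothing more can be done
```

The corner post is finished and handed in at about 42 s of the 58 s allowed, with the arm still gripping the cap and pressing it down at about 26 N.

- **Pin:** I pressed it down with the mallet. It moved about 13.5 mm at around 6 N until it hit its stop, and its top then measured 71.6 mm against the 72 mm expected.
- **Mallet:** it is back standing upright where it started. In the final top view the mallet, foot, offcut, jar and tin were in place; I did not re-measure the tape or the screwdriver.
- **Cap:** resistance peaked at about 10 N, then it clicked and pulled itself on. It stopped hard with the rim at about 49.9 mm, against the shoulder at 50 mm.

No check failed. The only disagreement was a 1 mm difference in y between two camera readings of the post. I used the reading taken from the same viewpoint as the cap's, and the cap slid on with at most about 3 N sideways before the bumps and about 4 N at the click.

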